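# Rack the frame pegs nose first

### The arm

A 7-joint arm with a two-finger parallel gripper is mounted at the origin on the work surface. World frame = base frame: x ahead of the robot, y to its left, z up, the work surface at z = 0. Lengths are in m, angles in degrees, forces in N, time in s.
With the tool pointing down it reaches from about 0.425 to 1.025 m from the base axis. Payload 9.4 kg.
Tool frame: the origin (TCP) lies between the finger pads; the fingertips stand 14 mm ahead of it and the grasp point (between the pads) lies 5 mm behind it; z points along the fingers, y is the line along which they close (so a half turn about z gives the same grasp; the last joint's range is limited). The gripper opens to 93 mm and grips with 3 to 60 N. Pads are 15 mm wide; open, the fingers measure 128 mm over their backs; the gripper's body (75 mm by 188 mm) begins 65 mm behind the grasp point.
Start: joints at [-74.868, 34.337, -0.143, 91.639, 0.103, 54.024, -4.572], TCP at [0.242, 0.683, 0.233] pointing down, gripper open.
Joint ranges: [-147.43, 147.43], [-19.82, 112.94], [-74.19, 73.91], [6.32, 146.72], [-59.91, 239.91], [6.04, 106.73], [-150.56, 150.56]. Speed limits (degrees/s): [127.2, 127.2, 172.46, 172.46, 180, 180, 180].

### API

Orientations are given as [roll, pitch, yaw] about the fixed x, y, z axes, in that order (R = Rz(yaw) Ry(pitch) Rx(roll)).
In Python, from bench import robot gives the robot as it stands. The module is installed in compiled form; this text tells all that it offers.
- The arm moves only by the tool carry_out, never from a script. Its argument "plan" is a list of rows, each a list of 3 entries, a list of its own where there are three numbers: the shift along the tool's x, y, z each as a share of 500 mm, from -1 to 1, then the turn, a rotation vector about the tool's x, y, z each as a share of pi/4 rad, from -1 to 1, then the closure, from -1 (fully open) to 1 (shut). A call has 1 to 5 rows; each row is the pose to reach, as a shift and turn from the pose commanded when the call began, along the tool's axes at that moment; what a row does not reach only later rows make up. A row lasts 1/10 s, in which the tool goes at most 50 mm and 8.59 degrees, less where a joint would pass 70% of its speed; a pose out of reach is approached as far as the arm can. A call with a number of a shift or a turn outside -1 to 1 is refused whole. A call with a gripper value outside its range is refused whole. The fingers move at their own pace and stop on an object; "force" is the grip in N (left out, the last holds). Time passes only in rows, so rows that repeat a pose let the fingers close. It gives the time, the measured TCP pose, the force, the opening and the grip force at its end, in the units of the state.
- robot.sense(): the state, without advancing time (a new reading comes with each control period).
- robot.get_image(name): name is "scene" or "top"; returns the picture (420x560x3 uint8, blue, green, red); there is no depth.
- robot.calibration(name): a dict with "intrinsics" (3x3 intrinsics, pixels), "dist_coeffs" ([k1, k2, p1, p2, k3] as OpenCV has them; the pictures are not rectified), "xyz" and "attitude" of the camera in the world. Camera axes: x right, y down, z forward; pixel columns grow to the right and rows downward; lengths in m; the calibration is good to about 2 mm. A picture is of the moment at which its call begins. calibration takes no time and is no camera call.
- robot.hand_in(): hands the job in; it is judged then, once.
The state is a dict: "clock": time; "joint_positions": joint angles; "joint_vel": joint speeds; "tau": joint torques, N m; "position": TCP position; "tool_rot": TCP orientation; "ft_force": force on the tool from outside, world axes, zero at the start; "wrist_torque": the same for the moment, N m; "opening": opening from 0.0 (shut) to 1.0 (fully open); "grip_force": force on a finger pad.
Only numpy, scipy, OpenCV 4.12 (cv2) and the standard library are available. Lean on these libraries where they do the work, as an engineer would, in place of code of your own. Each camera call takes 0.05 s, during which the arm holds its last target. There are 200 camera calls.

### The job

The locking pegs of the cloth-stretching frame go back into the peg rack all alike, lying in the notches with the bevelled nose pushed fully home in its bore and the square butt out, as the peg already racked lies. Rack the two loose pegs in the free places: feel in the bore which end you have, as a bevelled nose goes in and a square end stops at the face of the board, and turn the peg end for end if it is the wrong one. Leave the print block, the bristle brush and the dye jar where they are, and let go of the pegs.

Things in the scene. Friction and masses are not known exactly. Their poses are not given: they have to be found in the camera images.
- rack: Wooden rack fixed on the bench, 165 x 250 mm. Origin on the bench, z up; x points from the open side to an upright bored board (22 mm thick, top 96 mm above the bench, near face at x = +70 mm). Three places at y = +80, 0, -80 mm: each a round bore through the board and, in line with it, one notch in each of two cradle bars (14 mm thick, centred at x = +46 and -38 mm).
- bore_1 (a point): Centre of the first bore's mouth, 26 mm across, in the board's near face, 60 mm above the bench (rack y = +80); axes as the rack's, x into the bore. A bevelled end slid along x enters 9 mm until its cone seats on the rim: the peg's middle is then 56 mm from the face. A square end stops at the face: middle 65 mm from it. A 5 N push is enough.
- bore_2 (a point): The same for the middle bore (rack y = 0). Notches: flat bottom 16 mm wide, 44 mm above the bench, 45 degree sides, lands 56 mm above the bench; a peg laid on a flat in both notches is in line with the bore and slides along x. For the fingers there is 70 mm clear between the bars, down to the base board 12 mm above the bench.
- bore_3 (a point): The same for the third bore (rack y = -80 mm). Peg 3 already lies in this place.
- peg_1: Loose eight-sided oak peg, 130 mm long, 32 mm across flats, 85 g, lying on a flat, two side flats upright. One end is bevelled (14 mm long cone, 32 to 16 mm diameter), the other sawn square. Origin on its axis at mid-length, 16 mm above the bench; x along its length, but x does not tell which end is bevelled: that differs between pegs and starts.
- peg_2: Loose eight-sided oak peg, 130 mm long, 32 mm across flats, 85 g, lying on a flat, two side flats upright. One end is bevelled (14 mm long cone, 32 to 16 mm diameter), the other sawn square. Origin on its axis at mid-length, 16 mm above the bench; x along its length, but x does not tell which end is bevelled: that differs between pegs and starts.
- peg_3: A third peg of the same kind, already racked rightly in the place of bore_3: nose home in the bore, square butt out. Loose, same size and origin.
- print_block: Bystander: dark wooden print block lying on the bench, 110 x 160 x 34 mm with a bar handle on top (64 mm high in all). Origin under its middle.
- bristle_brush: Bystander: bristle brush lying bristles down, 64 x 180 x 44 mm. Origin under its middle.
- dye_jar: Bystander: white closed jar, 72 mm across and 65 mm high, standing. Origin under its middle.
Mind the look-alikes: they are no part of the job. Leave any white or yellow look-alike of the peg_3 alone. What is shaped like the peg_2 but red is not meant.

How it is judged:
By the outcome, as a careful person would: the job done as asked, in the order asked, and still so for the second after the job is handed in, with the robot touching nothing.
It also fails if it takes over 72 s, if anything falls off the work surface, if the arm or the gripper's body presses on something with over 40 N, if the wrist force passes 120 N, or if a joint passes its speed limit or range.

## Working session

There is one attempt and no reset: what is moved stays moved. The work goes in short steps, Python scripts to look and compute and a tool call to move; the robot and the scene stay as the last step left them, time stands still between calls to the robot, and variables do not carry over. Pictures are saved under pics/ and viewed, at most 10 in all, crops included, and the job is handed in when it is done.

Besides the shell and the picture viewer there is one more tool, called after ">>>" as a command line: name --argument value ..., lists and objects as JSON in quotes. carry_out: Moves the arm, as the interface text tells. Shift numbers are shares of 500 mm and turn numbers shares of pi/4 rad, none past 1 either way. Its arguments: {"type":"object","properties":{"plan":{"type":"array","items":{"type":"array"}},"force":{"type":"number"}},"required":["plan"]}

```bash
mkdir -p pics; python3 - <<'E'
from bench import robot
import cv2
print(robot.sense())
for n in("scene","top"):
    im=robot.get_image(n); cv2.imwrite(f"pics/{n}0.png",im); print(n,robot.calibration(n))
E
```

```text
{'clock': 0.0, 'joint_positions': array([-74.86964428,  34.38440272,  -0.14798784,  91.67945266,
         0.10449869,  54.02585385,  -4.57056407]), 'joint_vel': array([-0.08439935,  0.00204741,  0.01236221,  0.02762576,  0.06281681,
       -0.07346079,  0.00963435]), 'tau': array([ 1.59791230e-04, -7.65047622e+01,  1.49791662e+00, -2.52350754e+01,
       -5.22607646e-02,  1.66534900e-02,  1.66274285e-04]), 'position': array([0.24214919, 0.68287009, 0.23177006]), 'tool_rot': array([-1.79910781e+02,  8.03304539e-03,  1.60482732e+02]), 'ft_force': array([-0.01541648,  0.35518899, -0.20069071]), 'wrist_torque': array([-0.00280504, -0.00513888, -0.02713145]), 'grip_force': 0.0, 'opening': 0.9961445789941542}
scene {'intrinsics': array([[411.57617897,   0.        , 267.09091026],
       [  0.        , 411.57617897, 217.33529001],
       [  0.        ,   0.        ,   1.        ]]), 'dist_coeffs': array([-0.01830331,  0.        ,  0.        ,  0.        ,  0.        ]), 'xyz': array([ 1.48428578, -0.51429569,  0.74717941]), 'attitude': array([-123.50793576,   -0.83551937,   61.48944855])}
top {'intrinsics': array([[485.42224323,   0.        , 280.98349006],
       [  0.        , 485.42224323, 206.77437902],
       [  0.        ,   0.        ,   1.        ]]), 'dist_coeffs': array([-0.0144922,  0.       ,  0.       ,  0.       ,  0.       ]), 'xyz': array([ 0.48496438, -0.02274001,  1.28524085]), 'attitude': array([-1.75296888e+02,  4.50470545e-02, -9.13067535e+01])}
```

View pics/scene0.png

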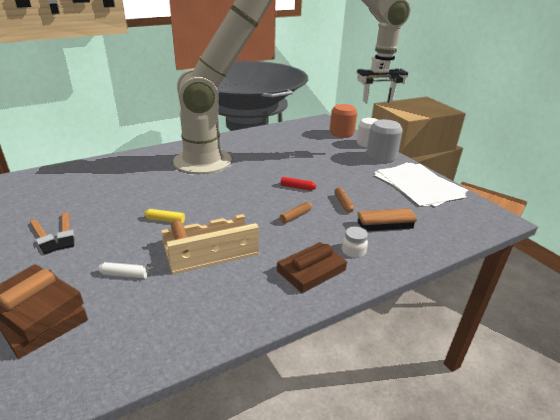

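View pics/top0.png

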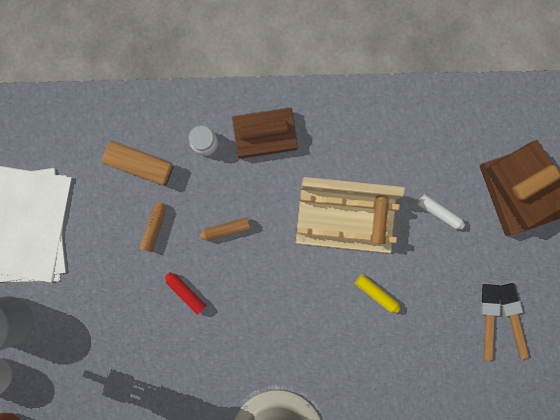

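The top view shows two oak-brown pegs at (153,227) and (225,230). The red one at (185,293), yellow at (377,293) and white at (441,211) are look-alikes. The brush is at (137,163), and the rack is at (350,215) with peg 3 at (380,220). The plain brown pair fits the description, so I'll confirm it in a crop and measure.

```bash
cat > h.py <<'E'
import numpy as np,cv2
from bench import robot
from scipy.spatial.transform import Rotation as R
def ray(n,uv,z):
    c=robot.calibration(n)
    p=cv2.undistortPoints(np.float64(uv).reshape(-1,1,2),c["intrinsics"],c["dist_coeffs"]).reshape(-1,2)
    d=np.c_[p,np.ones(len(p))]@R.from_euler("xyz",c["attitude"],degrees=True).as_matrix().T
    return c["xyz"]+d*((z-c["xyz"][2])/d[:,2])[:,None]
def proj(n,P):
    c=robot.calibration(n); M=R.from_euler("xyz",c["attitude"],degrees=True).as_matrix().T
    return cv2.projectPoints(np.float64(P).reshape(-1,1,3),cv2.Rodrigues(M)[0],-M@c["xyz"],c["intrinsics"],c["dist_coeffs"])[0].reshape(-1,2)
def pegs(im,boxes,zs,n="top"):
    hsv=cv2.cvtColor(im,cv2.COLOR_BGR2HSV)
    m=cv2.inRange(hsv,(5,110,60),(16,255,255))
    for (u0,v0,u1,v1),z in zip(boxes,zs):
        mm=np.zeros_like(m); mm[v0:v1,u0:u1]=m[v0:v1,u0:u1]
        cs=cv2.findContours(mm,0,2)[0]
        if not cs: print("none");continue
        c=max(cs,key=cv2.contourArea)
        w=ray(n,c.reshape(-1,2),z)[:,:2]
        (x,y),(a,b),t=cv2.minAreaRect(np.float32(w*1000)); 
        if b>a:t+=90;a,b=b,a
        print("ctr",round(x),round(y),"size",round(a),round(b),"yaw",round((t+90)%180-90,1),"hullarea",cv2.contourArea(c))
E
python3 - <<'E'
from h import *
t=cv2.imread("pics/top0.png")
pegs(t,[(135,195,170,260),(195,212,255,245),(366,190,392,250),(95,135,180,190)],[.02,.02,.06,.044])
a=cv2.resize(t[190:260,130:260],None,fx=6,fy=6,interpolation=2)
b=cv2.resize(t[165:265,285:415],None,fx=6,fy=6,interpolation=2)
cv2.imwrite("pics/c1.png",a);cv2.imwrite("pics/c2.png",b)
E
```

```text
ctr 546 311 size 128 32 yaw -18.6 hullarea 540.5
ctr 533 125 size 129 30 yaw -76.0 hullarea 495.0
ctr 550 -273 size 122 34 yaw -7.5 hullarea 547.0
ctr 710 347 size 179 61 yaw 68.6 hullarea 1511.0
```

View pics/c1.png

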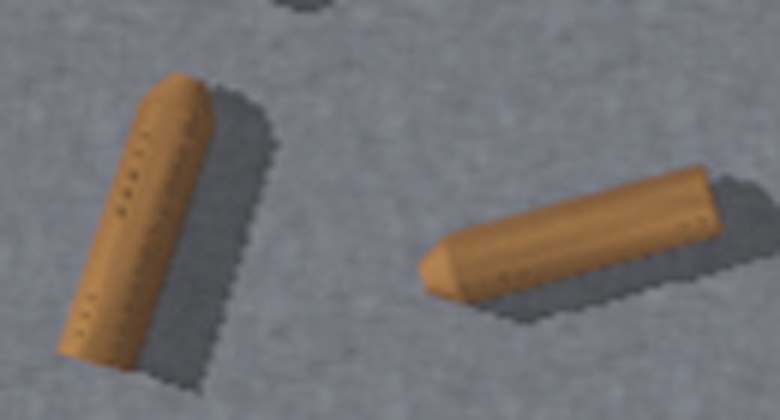

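View pics/c2.png

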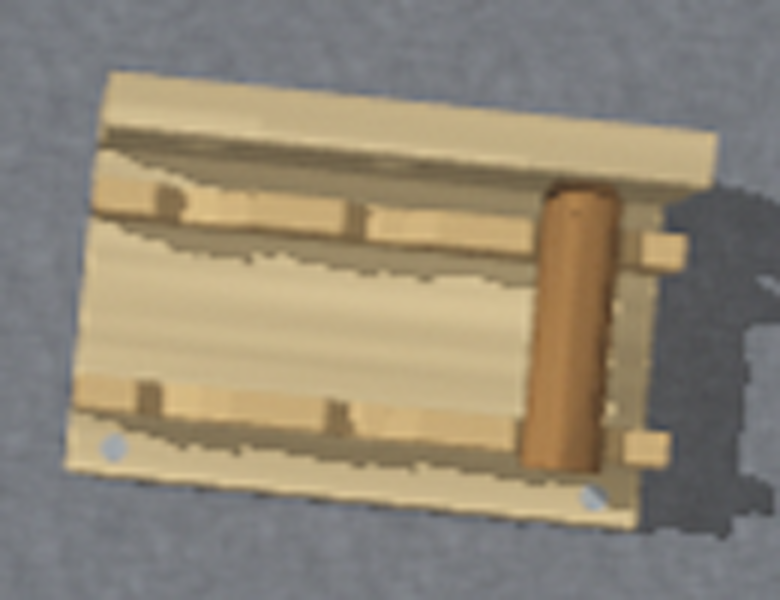

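Crop 1: the left peg (153,227) has its nose up-image (+x), and the right peg (225,230) has its nose to the left (+y). Both are plain oak. Crop 2: the board's top edge runs from (303,177) to (405,187), places 1 and 2 are free at the left, and peg 3 lies at the right. Next I'll fit the rack pose from these points.

```bash
python3 - <<'E'
from h import *
C=lambda L:np.float64(L)/6+[285,165]-.4
# board top corners, notches bottoms, base front corners: (crop px, rack xyz mm)
D=[((110,72),(92,125,96)),((718,132),(92,-125,96)),((712,188),(70,-125,96)),((102,130),(70,125,96)),
((171,203),(46,80,46)),((357,220),(46,0,46)),((149,398),(-38,80,46)),((338,417),(-38,0,46)),((65,468),(-73,120,12)),((635,528),(-73,-120,12))]
W=np.array([ray("top",C(p),r[2]/1000)[0,:2] for p,r in D])*1000
Rk=np.float64([r[:2] for p,r in D])
def fit(i):
    a,b=Rk[i],W[i];ca,cb=a.mean(0),b.mean(0)
    z=np.sum((a-ca)@[1,1j]*0+ np.conj((a-ca)@np.array([1,1j]))*((b-cb)@np.array([1,1j])))
    th=np.angle(z);M=np.array([[np.cos(th),-np.sin(th)],[np.sin(th),np.cos(th)]]);o=cb-M@ca
    print(np.degrees(th).round(2),o.round(1));print((b-(a@M.T+o)).round(1).tolist());return th,o,M
fit(list(range(4)));fit(list(range(4,8)));fit([8,9]);th,o,M=fit(list(range(8)))
for y in(80,0,-80):print("seated ctr",y,(M@[14,y]+o).round(1), "noseless mid",(M@[4,y]+o).round(1))
# peg3 from butt + image: predicted pixels of bores in scene
P=[np.r_[M@[70,y]+o,60]/1000 for y in(80,0,-80)]
Q=[np.r_[M@[92,y]+o,z]/1000 for y,z in((80,60),(0,60),(-80,60),(125,96),(-125,96))]
print(proj("scene",Q).round(1).tolist())
E
python3 - <<'E'
import cv2
s=cv2.imread("pics/scene0.png")
cv2.imwrite("pics/c3.png",cv2.resize(s[205:275,145:275],None,fx=6,fy=6,interpolation=2))
E
```

```text
-6.89 [ 548.9 -193.1]
[[1.1, 0.1], [0.6, -1.2], [-0.7, -0.3], [-1.0, 1.4]]
-7.28 [ 551.2 -180.1]
[[-0.4, -0.4], [0.6, -0.3], [-0.2, 0.7], [0.0, -0.0]]
-7.32 [ 551.3 -192.9]
[[0.6, 4.8], [-0.6, -4.8]]
-8.25 [ 549.8 -185.6]
[[-2.5, -4.9], [2.9, -6.9], [1.5, -6.6], [-4.7, -4.1], [-0.3, 6.1], [2.0, 6.0], [-0.3, 5.7], [1.3, 4.8]]
seated ctr 80 [ 575.2 -108.4] noseless mid [ 565.3 -107. ]
seated ctr 0 [ 563.7 -187.6] noseless mid [ 553.8 -186.2]
seated ctr -80 [ 552.2 -266.8] noseless mid [ 542.3 -265.3]
[[245.4, 240.6], [217.5, 246.3], [188.3, 252.3], [260.7, 227.0], [169.8, 245.0]]
```

View pics/c3.png

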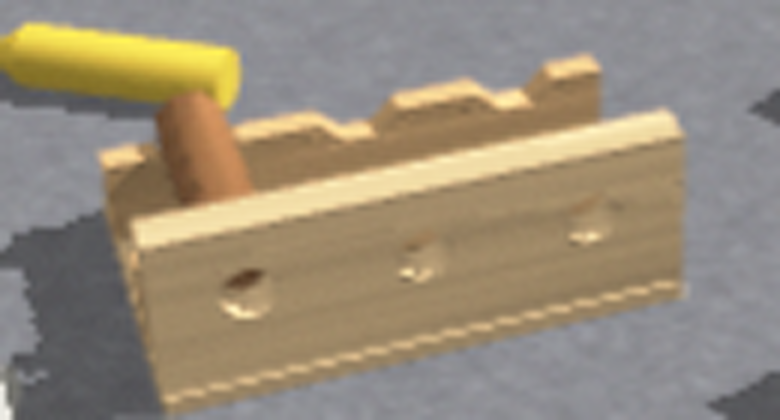

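Peg 3's measured position (554,-274) agrees with a rack origin of (550,-193) mm and yaw -7.1°, and the bores in the scene view agree too. The dark notch patches I marked were one shaded notch side, which is why they were off by 13 mm. I can start moving.

```bash
cat >> h.py <<'E'
def go(x,y,z,yaw):
    s=robot.sense(); r=R.from_euler("xyz",s["tool_rot"],degrees=True)
    t=R.from_euler("xyz",[180,0,yaw],degrees=True)
    d=r.inv().apply(np.array([x,y,z])/1000-s["position"])/.5
    v=(r.inv()*t).as_rotvec()/(np.pi/4)
    print("t",s["clock"],"pos",(s["position"]*1000).round(1),"rot",s["tool_rot"].round(1),"F",s["ft_force"].round(1),"j",s["joint_positions"].round(0),"op",round(s["opening"],2),"| shift",d.round(3),"turn",v.round(3))
E
python3 -c "
from h import *
go(546,311,120,161.4)"
```

```text
t 0.1 pos [242.2 682.9 231.8] rot [-179.9    0.   160.5] F [-0.5  0.   1.4] j [-75.  34.  -0.  92.   0.  54.  -5.] op 1.0 | shift [-0.821 -0.498  0.224] turn [-0.002  0.    -0.021]
```

>>> carry_out --plan '[[[-0.82,-0.5,0.06],[0,0,-0.02],-1],[[-0.82,-0.5,0.06],[0,0,-0.02],-1],[[-0.82,-0.5,0.06],[0,0,-0.02],-1],[[-0.82,-0.5,0.06],[0,0,-0.02],-1],[[-0.82,-0.5,0.06],[0,0,-0.02],-1]]' --force 20

```text
clock: 0.6
position: [0.4006, 0.4879, 0.2167]
tool_rot: [-180.0, -0.0, 161.4]
ft_force: [1.3, 0.3, 0.3]
opening: 0.998
grip_force: 0.0
```

```bash
python3 -c "
from h import *
go(546,311,120,161.4)"
```

```text
t 0.6 pos [400.6 487.9 216.7] rot [-180.    -0.   161.4] F [1.3 0.3 0.3] j [-55.  29.  -1. 105.   1.  46.  15.] op 1.0 | shift [-0.389 -0.242  0.193] turn [-0.001 -0.    -0.   ]
```

>>> carry_out --plan '[[[-0.39,-0.24,0.19],[0,0,0],-1],[[-0.39,-0.24,0.19],[0,0,0],-1],[[-0.39,-0.24,0.19],[0,0,0],-1],[[-0.39,-0.24,0.19],[0,0,0],-1],[[-0.39,-0.24,0.19],[0,0,0],-1]]'

```text
clock: 1.1
position: [0.5471, 0.3118, 0.121]
tool_rot: [-180.0, -0.0, 161.4]
ft_force: [0.5, 1.0, 0.0]
opening: 1.0
grip_force: 0.0
```

```bash
python3 -c "
from h import *
go(546,311,18,161.4)"
```

```text
t 1.1 pos [547.1 311.8 121. ] rot [-180.    -0.   161.4] F [0.5 1.  0. ] j [-34.  36.  -2. 110.   2.  35.  35.] op 1.0 | shift [ 0.001 -0.002  0.206] turn [-0.001 -0.    -0.001]
```

>>> carry_out --plan '[[[0,0,0.1],[0,0,0],-0.5],[[0,0,0.17],[0,0,0],-0.5],[[0,0,0.206],[0,0,0],-0.5],[[0,0,0.206],[0,0,0],-0.5],[[0,0,0.206],[0,0,0],-0.5]]'

```text
clock: 1.6
position: [0.5459, 0.3135, 0.0184]
tool_rot: [-179.9, -0.0, 161.4]
ft_force: [0.2, -0.1, 1.0]
opening: 0.75
grip_force: 0.0
```

>>> carry_out --plan '[[[0,0,0],[0,0,0],1],[[0,0,0],[0,0,0],1],[[0,0,0],[0,0,0],1],[[0,0,0],[0,0,0],1],[[0,0,0],[0,0,0],1]]'

```text
clock: 2.1
position: [0.5462, 0.3137, 0.0193]
tool_rot: [180.0, 0.0, 161.4]
ft_force: [-0.4, -0.6, 0.8]
opening: 0.369
grip_force: 0.5
```

>>> carry_out --plan '[[[0,0,0],[0,0,0],1],[[0,0,-0.1],[0,0,0],1],[[0,0,-0.2],[0,0,0],1],[[0,0,-0.26],[0,0,0],1],[[0,0,-0.26],[0,0,0],1]]'

```text
clock: 2.6
position: [0.5481, 0.3148, 0.1536]
tool_rot: [179.7, 0.3, 161.4]
ft_force: [-1.3, 0.4, -1.2]
opening: 0.341
grip_force: 20.0
```

```bash
python3 -c "
from h import *
go(550,-193,150,172.9)"
```

```text
t 2.6 pos [548.1 314.8 153.6] rot [179.7   0.3 161.4] F [-1.3  0.4 -1.2] j [-34.  33.  -2. 109.   2.  38.  35.] op 0.34 | shift [-0.328 -0.961  0.003] turn [ 0.007  0.006 -0.257]
```

>>> carry_out --plan '[[[-0.33,-0.96,0],[0,0,-0.257],1],[[-0.33,-0.96,0],[0,0,-0.257],1],[[-0.33,-0.96,0],[0,0,-0.257],1],[[-0.33,-0.96,0],[0,0,-0.257],1],[[-0.33,-0.96,0],[0,0,-0.257],1]]'

```text
clock: 3.1
position: [0.5469, 0.0617, 0.1482]
tool_rot: [-180.0, -0.1, 173.0]
ft_force: [1.0, 0.2, -0.5]
opening: 0.339
grip_force: 20.0
```

```bash
python3 -c "
from h import *
go(548,-193,130,172.9)"
```

```text
t 3.1 pos [546.9  61.7 148.2] rot [-1.80e+02 -1.00e-01  1.73e+02] F [ 1.   0.2 -0.5] j [ -8.  29.  -7. 119.   6.  32.  64.] op 0.34 | shift [-0.065 -0.505  0.036] turn [-0.    -0.001  0.001]
```

>>> carry_out --plan '[[[-0.065,-0.505,0.036],[0,0,0],1],[[-0.065,-0.505,0.036],[0,0,0],1],[[-0.065,-0.505,0.036],[0,0,0],1],[[-0.065,-0.505,0.036],[0,0,0],1],[[-0.065,-0.505,0.036],[0,0,0],1]]'

```text
clock: 3.6
position: [0.5481, -0.1875, 0.1304]
tool_rot: [180.0, -0.1, 173.0]
ft_force: [1.7, -0.0, -1.5]
opening: 0.344
grip_force: 20.0
```

>>> carry_out --plan '[[[0,0,0],[0,0,0],1],[[0,0,0],[0,0,0],1],[[0,0,0],[0,0,0],1]]'

```text
clock: 3.9
position: [0.5487, -0.1842, 0.1309]
tool_rot: [179.9, -0.1, 173.0]
ft_force: [0.6, 0.4, -0.5]
opening: 0.343
grip_force: 20.0
```

```bash
python3 -c "
from h import *
go(548,-193,80,172.9)
cv2.imwrite('pics/c4.png',cv2.resize(robot.get_image('top')[165:265,285:415],None,fx=6,fy=6,interpolation=2))"
```

```text
t 3.9 pos [ 548.7 -184.2  130.9] rot [ 1.799e+02 -1.000e-01  1.730e+02] F [ 0.6  0.4 -0.5] j [ 19.  32.  -8. 116.   8.  33.  88.] op 0.34 | shift [-0.001 -0.018  0.102] turn [ 0.001 -0.001  0.003]
```

View pics/c4.png

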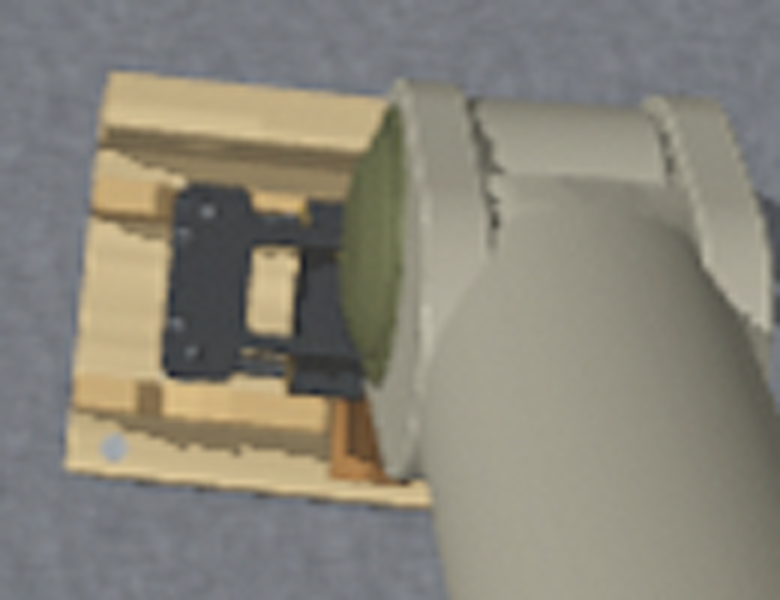

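The peg hangs over the middle place with its butt toward the robot at about (342,240). It is 9 mm short in y, so I'll correct that and then descend.

>>> carry_out --plan '[[[0,-0.018,0],[0,0,0],1],[[0,-0.018,0.03],[0,0,0],1],[[0,-0.018,0.07],[0,0,0],1],[[0,-0.018,0.11],[0,0,0],1],[[0,-0.018,0.11],[0,0,0],1]]'

```text
clock: 4.45
position: [0.5467, -0.1937, 0.0745]
tool_rot: [180.0, -0.2, 173.0]
ft_force: [-0.4, 0.5, -1.7]
opening: 0.345
grip_force: 20.0
```

```bash
python3 -c "
from h import *
go(548,-193,63,172.9)"
```

```text
t 4.45 pos [ 546.7 -193.7   74.5] rot [180.   -0.2 173. ] F [-0.4  0.5 -1.7] j [ 19.  37.  -7. 117.  10.  26.  87.] op 0.35 | shift [-0.002  0.002  0.023] turn [ 0.001 -0.004  0.003]
```

>>> carry_out --plan '[[[0,0,0.012],[0,0,0],1],[[0,0,0.018],[0,0,0],1],[[0,0,0.022],[0,0,0],1],[[0,0,0.022],[0,0,0],1]]'

```text
clock: 4.85
position: [0.5479, -0.1947, 0.0657]
tool_rot: [-180.0, 0.0, 172.9]
ft_force: [-0.2, 0.4, -0.7]
opening: 0.34
grip_force: 20.0
```

>>> carry_out --plan '[[[0,0,0.004],[0,0,0],1],[[0,0,0.004],[0,0,0],1],[[0,0,0.004],[0,0,0],1]]'

```text
clock: 5.15
position: [0.5482, -0.1944, 0.0639]
tool_rot: [180.0, 0.1, 173.0]
ft_force: [-0.8, 1.8, 5.1]
opening: 0.343
grip_force: 20.0
```

Contact came at the notch height (63.9 mm against 63.3 expected). Sliding into the bore now.

>>> carry_out --plan '[[[-0.006,0,0],[0,0,0],1],[[-0.012,0,0],[0,0,0],1],[[-0.018,0,0],[0,0,0],1],[[-0.024,0,0],[0,0,0],1],[[-0.024,0,0],[0,0,0],1]]'

```text
clock: 5.65
position: [0.5591, -0.1952, 0.0633]
tool_rot: [180.0, -0.1, 173.0]
ft_force: [-1.7, 4.9, 2.9]
opening: 0.34
grip_force: 20.0
```

>>> carry_out --plan '[[[-0.003,0,0],[0,0,0],1],[[-0.006,0,0],[0,0,0],1],[[-0.006,0,0],[0,0,0],1]]'

```text
clock: 5.95
position: [0.5608, -0.1953, 0.0633]
tool_rot: [179.9, -0.2, 173.0]
ft_force: [-5.3, 5.4, 5.4]
opening: 0.347
grip_force: 20.0
```

>>> carry_out --plan '[[[-0.004,0,0],[0,0,0],1],[[-0.008,0,0],[0,0,0],1],[[-0.008,0,0],[0,0,0],1]]'

```text
clock: 6.25
position: [0.5616, -0.1953, 0.0631]
tool_rot: [179.9, -0.6, 173.0]
ft_force: [-13.4, 8.0, 13.1]
opening: 0.344
grip_force: 20.0
```

>>> carry_out --plan '[[[-0.004,0,0],[0,0,0],1],[[-0.008,0,0],[0,0,0],1],[[-0.008,0,0],[0,0,0],1]]'

```text
clock: 6.55
position: [0.563, -0.1954, 0.0627]
tool_rot: [179.9, -0.8, 173.0]
ft_force: [-19.7, 10.0, 16.3]
opening: 0.342
grip_force: 20.0
```

>>> carry_out --plan '[[[0.006,0,-0.002],[0,0,0],1],[[0.006,0,-0.002],[0,0,0],0.05],[[0.006,0,-0.002],[0,0,0],0.05],[[0.006,0,-0.002],[0,0,0],0.05],[[0.006,0,-0.002],[0,0,0],0.05]]'

```text
clock: 7.05
position: [0.5681, -0.1975, 0.0645]
tool_rot: [-180.0, 0.1, 172.9]
ft_force: [0.6, 0.0, -0.8]
opening: 0.47
grip_force: 0.0
```

>>> carry_out --plan '[[[0,0,-0.06],[0,0,0],0.05],[[0,0,-0.15],[0,0,0],0.05],[[0,0,-0.2],[0,0,0],0.05],[[0,0,-0.2],[0,0,0],-0.4],[[0,0,-0.2],[0,0,0],-0.4]]'

```text
clock: 7.55
position: [0.5679, -0.1974, 0.1648]
tool_rot: [-180.0, 0.1, 172.9]
ft_force: [0.2, 0.1, -0.1]
opening: 0.6
grip_force: 0.0
```

```bash
python3 -c "
from h import *
go(533,125,130,104)"
```

```text
t 7.55 pos [ 567.9 -197.4  164.8] rot [-1.800e+02  1.000e-01  1.729e+02] F [ 0.2  0.1 -0.1] j [ 20.  31.  -9. 112.   7.  38.  89.] op 0.6 | shift [0.149 0.631 0.069] turn [1.000e-03 2.000e-03 1.532e+00]
```

>>> carry_out --plan '[[[0.15,0.63,0],[0,0,0.95],-0.5],[[0.15,0.63,0],[0,0,0.95],-0.5],[[0.15,0.63,0],[0,0,0.95],-0.5],[[0.15,0.63,0],[0,0,0.95],-0.5],[[0.15,0.63,0],[0,0,0.95],-0.5]]'

```text
clock: 8.05
position: [0.539, 0.053, 0.163]
tool_rot: [-179.9, -0.0, 129.8]
ft_force: [1.4, 0.2, -0.0]
opening: 0.745
grip_force: 0.0
```

```bash
python3 -c "
from h import *
go(533,125,130,104)"
```

```text
t 8.05 pos [539.  53. 163.] rot [-179.9   -0.   129.8] F [ 1.4  0.2 -0. ] j [-15.  27.   5. 120.  -4.  33.  32.] op 0.74 | shift [0.118 0.083 0.066] turn [-0.003 -0.     0.574]
```

>>> carry_out --plan '[[[0.118,0.083,0.066],[0,0,0.574],-0.5],[[0.118,0.083,0.066],[0,0,0.574],-0.5],[[0.118,0.083,0.066],[0,0,0.574],-0.5],[[0.118,0.083,0.066],[0,0,0.574],-0.5],[[0.118,0.083,0.066],[0,0,0.574],-0.5]]'

```text
clock: 8.55
position: [0.5333, 0.1227, 0.1306]
tool_rot: [-179.9, 0.1, 104.6]
ft_force: [-0.6, 0.0, 1.1]
opening: 0.751
grip_force: 0.0
```

```bash
python3 -c "
from h import *
go(533,125,18,104)
im=robot.get_image('top')
a=cv2.resize(im[165:265,285:415],None,fx=6,fy=6,interpolation=2)
cv2.imwrite('pics/c5.png',a)
pegs(im,[(366,190,392,250),(335,185,365,250)],[.06,.06])"
```

```text
t 8.55 pos [533.3 122.7 130.6] rot [-1.799e+02  1.000e-01  1.046e+02] F [-0.6  0.   1.1] j [-27.  31.  12. 121. -12.  29.   8.] op 0.75 | shift [0.005 0.001 0.225] turn [-0.002  0.002  0.013]
ctr 550 -274 size 122 34 yaw -6.9 hullarea 565.0
ctr 559 -194 size 122 33 yaw -7.0 hullarea 533.5
```

View pics/c5.png

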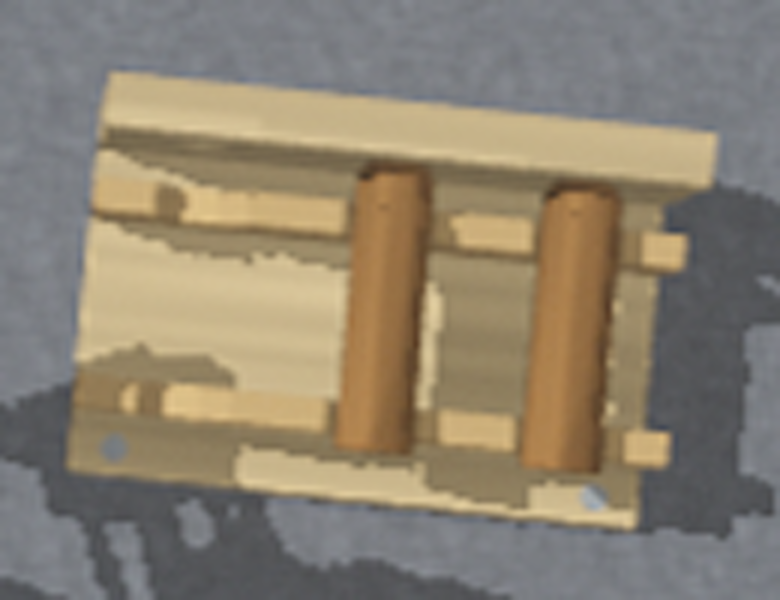

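The first peg lies beside peg 3 with 122 mm showing, the same as peg 3, so it is home and aligned. Now the second peg.

>>> carry_out --plan '[[[0.005,0,0.1],[0,0,0.013],-0.5],[[0.005,0,0.19],[0,0,0.013],-0.5],[[0.005,0,0.225],[0,0,0.013],-0.5],[[0.005,0,0.225],[0,0,0.013],-0.5],[[0.005,0,0.225],[0,0,0.013],-0.5]]'

```text
clock: 9.1
position: [0.5332, 0.1245, 0.019]
tool_rot: [-180.0, 0.0, 103.8]
ft_force: [0.6, 0.3, 0.8]
opening: 0.749
grip_force: 0.0
```

>>> carry_out --plan '[[[0,0,0],[0,0,0],1],[[0,0,0],[0,0,0],1],[[0,0,0],[0,0,0],1],[[0,0,0],[0,0,0],1],[[0,0,0],[0,0,0],1]]'

```text
clock: 9.6
position: [0.5331, 0.1258, 0.0193]
tool_rot: [180.0, 0.0, 103.8]
ft_force: [0.2, 0.6, 0.4]
opening: 0.369
grip_force: 0.0
```

>>> carry_out --plan '[[[0,0,0],[0,0,0],1],[[0,0,-0.1],[0,0,0],1],[[0,0,-0.2],[0,0,0],1],[[0,0,-0.26],[0,0,0],1],[[0,0,-0.26],[0,0,0],1]]'

```text
clock: 10.1
position: [0.5348, 0.1261, 0.1527]
tool_rot: [179.6, -0.0, 103.8]
ft_force: [0.1, -0.5, -1.2]
opening: 0.341
grip_force: 20.0
```

```bash
python3 -c "
from h import *
go(500,20,150,60)"
```

```text
t 10.1 pos [534.8 126.1 152.7] rot [179.6  -0.  103.8] F [ 0.1 -0.5 -1.2] j [-28.  29.  13. 120. -12.  32.   7.] op 0.34 | shift [-0.19  -0.118  0.005] turn [ 0.007 -0.004  0.973]
```

>>> carry_out --plan '[[[-0.47,-0.07,0],[0,0,0.95],1],[[-0.47,-0.07,0],[0,0,0.95],1],[[-0.47,-0.07,0],[0,0,0.95],1],[[-0.47,-0.07,0],[0,0,0.95],1],[[-0.47,-0.07,0],[0,0,0.95],1]]'

```text
clock: 10.6
position: [0.5543, -0.1142, 0.148]
tool_rot: [-180.0, 0.1, 60.6]
ft_force: [0.1, 1.5, -0.3]
opening: 0.343
grip_force: 20.0
```

>>> carry_out --plan '[[[0,0,0],[0,0,0.95],1],[[0,0,0],[0,0,0.95],1],[[0,0,0],[0,0,0.95],1],[[0,0,0],[0,0,0.95],1],[[0,0,0],[0,0,0.95],1]]'

```text
clock: 11.1
position: [0.5544, -0.1108, 0.1477]
tool_rot: [-180.0, 0.1, 17.9]
ft_force: [-0.4, -0.4, -0.5]
opening: 0.341
grip_force: 20.0
```

```bash
python3 -c "
from h import *
go(558,-113.4,130,-7.1)"
```

```text
t 11.1 pos [ 554.4 -110.8  147.7] rot [-1.80e+02  1.00e-01  1.79e+01] F [-0.4 -0.4 -0.5] j [-18.  35.  36. 119. -34.  37. -32.] op 0.34 | shift [0.005 0.007 0.035] turn [0.    0.002 0.556]
```

>>> carry_out --plan '[[[0.005,0.007,0.035],[0,0,0.556],1],[[0.005,0.007,0.035],[0,0,0.556],1],[[0.005,0.007,0.035],[0,0,0.556],1],[[0.005,0.007,0.035],[0,0,0.556],1],[[0.005,0.007,0.035],[0,0,0.556],1]]'

```text
clock: 11.6
position: [0.558, -0.1133, 0.1306]
tool_rot: [179.9, 0.1, -6.5]
ft_force: [0.2, 0.3, -1.0]
opening: 0.345
grip_force: 20.0
```

```bash
python3 -c "
from h import *
go(557.9,-113.4,75,-7.1)"
```

```text
t 11.6 pos [ 558.  -113.3  130.6] rot [ 1.799e+02  1.000e-01 -6.500e+00] F [ 0.2  0.3 -1. ] j [-21.  38.  42. 119. -41.  38. -48.] op 0.34 | shift [-0.     0.     0.111] turn [0.001 0.002 0.013]
```

>>> carry_out --plan '[[[0,0,0.03],[0,0,0.013],1],[[0,0,0.07],[0,0,0.013],1],[[0,0,0.115],[0,0,0.013],1],[[0,0,0.115],[0,0,0.013],1],[[0,0,0.115],[0,0,0.013],1]]'

```text
clock: 12.1
position: [0.558, -0.1138, 0.0736]
tool_rot: [-180.0, 0.1, -7.3]
ft_force: [-0.2, -0.8, -0.7]
opening: 0.341
grip_force: 20.0
```

```bash
python3 -c "
from h import *
go(557.9,-113.4,63,-7.1)"
```

```text
t 12.1 pos [ 558.  -113.8   73.6] rot [-1.8e+02  1.0e-01 -7.3e+00] F [-0.2 -0.8 -0.7] j [-17.  42.  36. 121. -47.  32. -44.] op 0.34 | shift [-0.    -0.001  0.021] turn [-0.     0.001 -0.005]
```

>>> carry_out --plan '[[[0,0,0.01],[0,0,0],1],[[0,0,0.016],[0,0,0],1],[[0,0,0.02],[0,0,0],1],[[0,0,0.023],[0,0,0],1],[[0,0,0.023],[0,0,0],1]]'

```text
clock: 12.6
position: [0.5587, -0.1134, 0.0632]
tool_rot: [-180.0, -0.0, -7.3]
ft_force: [-1.9, 1.1, 7.3]
opening: 0.342
grip_force: 20.0
```

>>> carry_out --plan '[[[0.006,0,0],[0,0,0],1],[[0.012,0,0],[0,0,0],1],[[0.018,0,0],[0,0,0],1],[[0.024,0,0],[0,0,0],1],[[0.024,0,0],[0,0,0],1]]'

```text
clock: 13.1
position: [0.5683, -0.1149, 0.0631]
tool_rot: [-179.9, 0.2, -7.4]
ft_force: [-9.0, 1.8, 14.7]
opening: 0.343
grip_force: 20.0
```

>>> carry_out --plan '[[[0.004,0,-0.002],[0,0,0],1],[[0.008,0,-0.002],[0,0,0],1],[[0.012,0,-0.002],[0,0,0],1],[[0.012,0,-0.002],[0,0,0],1]]'

```text
clock: 13.5
position: [0.5747, -0.1151, 0.0632]
tool_rot: [-179.9, 0.2, -7.3]
ft_force: [-7.3, 1.5, 5.8]
opening: 0.341
grip_force: 20.0
```

>>> carry_out --plan '[[[0.003,0,0],[0,0,0],1],[[0.006,0,0],[0,0,0],1],[[0.006,0,0],[0,0,0],1]]'

```text
clock: 13.8
position: [0.575, -0.1152, 0.0631]
tool_rot: [-179.9, 0.4, -7.3]
ft_force: [-14.3, 2.1, 12.8]
opening: 0.341
grip_force: 20.0
```

It seated at 575 mm, against 574.6 expected, with 14 N of push. Releasing and retreating.

>>> carry_out --plan '[[[-0.004,0,-0.002],[0,0,0],1],[[-0.004,0,-0.002],[0,0,0],0.05],[[-0.004,0,-0.002],[0,0,0],0.05],[[-0.004,0,-0.002],[0,0,0],0.05],[[-0.004,0,-0.002],[0,0,0],0.05]]'

```text
clock: 14.3
position: [0.5779, -0.116, 0.0645]
tool_rot: [180.0, -0.0, -7.3]
ft_force: [0.3, 0.1, -0.4]
opening: 0.474
grip_force: 0.0
```

>>> carry_out --plan '[[[0,0,-0.06],[0,0,0],0.05],[[0,0,-0.15],[0,0,0],0.05],[[0,0,-0.24],[0,0,0],0.05],[[0,0,-0.24],[0,0,0],0.05],[[0,0,-0.24],[0,0,0],0.05]]'

```text
clock: 14.8
position: [0.578, -0.1156, 0.1853]
tool_rot: [-180.0, -0.1, -7.3]
ft_force: [0.0, -0.0, -0.3]
opening: 0.475
grip_force: 0.0
```

>>> carry_out --plan '[[[0,-0.5,-0.02],[0,0,0],0.05],[[0,-0.5,-0.02],[0,0,0],0.05],[[0,-0.5,-0.02],[0,0,0],0.05],[[0,-0.5,-0.02],[0,0,0],0.05],[[0,-0.5,-0.02],[0,0,0],0.05]]'

```text
clock: 15.3
position: [0.6086, 0.134, 0.193]
tool_rot: [180.0, 0.1, -7.3]
ft_force: [1.0, -0.2, -0.1]
opening: 0.469
grip_force: 0.0
```

```bash
python3 -c "
from h import *
go(557.9,-113.4,63,-7.1)
im=robot.get_image('top')
cv2.imwrite('pics/c6.png',im)
pegs(im,[(366,190,392,250),(335,185,365,250),(305,180,335,250)],[.06,.06,.06])"
```

```text
t 15.3 pos [608.6 134.  193. ] rot [ 1.8e+02  1.0e-01 -7.3e+00] F [ 1.  -0.2 -0.1] j [-48.  39.  50. 110. -38.  50. -76.] op 0.47 | shift [-0.037  0.504  0.26 ] turn [ 0.001  0.002 -0.005]
ctr 550 -274 size 122 33 yaw -7.7 hullarea 561.0
ctr 559 -195 size 122 33 yaw -5.8 hullarea 544.5
ctr 570 -115 size 121 33 yaw -6.1 hullarea 520.0
```

View pics/c6.png

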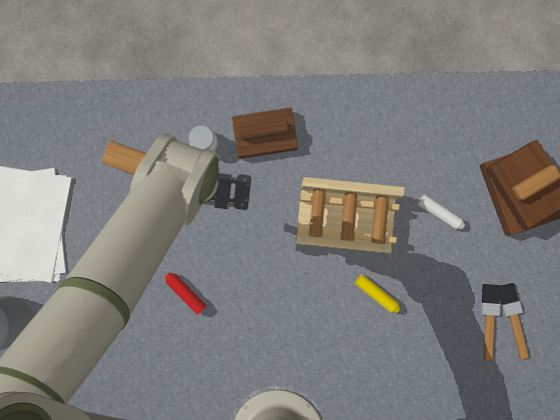

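All three pegs lie alike in the rack at (317,213), (348,216) and (380,220), with 121–122 mm of each showing. The jar, print block and brush are where they were, and the gripper is clear.

```bash
python3 -c "
from bench import robot
print(robot.hand_in())"
```

```text
the job is handed in; nothing more can be done
None
```

Both loose pegs are racked nose-home in places 1 and 2, lying like peg 3; they are released, the print block, brush and jar were not touched, and the job was handed in at about 15 s on the robot's clock.

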